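# Bring the ratchet cover down on the pan

## Task

Cover the pan of leaf rolls: lift the clear cover by its black grip, letting the pawl click over the teeth, until it hangs on its pawl in the top notch, and let go of it. Slide the pan by its handle until it stands centred under the cover; only then lift the red lever to draw the pawl, slowly lower the cover with it until the cover rests on the pan, and let go. Be gentle: never let the cover drop, even a little, onto the pawl or the pan, never force it down on them or haul it against the top stop, and leave the other things alone.

Things in the scene. Friction and masses are not known exactly. Their poses are not given: they have to be found in the camera images.
- stand: Fixed stand bolted to the cart: a 20 mm square upright post, 263 mm tall, on a 100 mm flange. Origin at the post's foot on the cart top; its x axis points away from the cover (the cover reaches out 210 mm to -x, the robot's side), y to the left, z up. Teeth on the post's -x face.
- rack: Rack on the post's -x face: 6 hard teeth, 14 mm apart, flat on top, sloping below, with a stop collar above, all on one strip that is clamped to the post up to 5 mm higher or lower, differently each time (not in the pose: find it by feel). The pawl clicks over them going up, stands on them coming down; the collar stops the cover 3 mm above the top notch. A fall of some mm or a push over 20 N is too rough. Origin as the stand's.
- cover (a joint): Height of the cover (m, up positive): a red sleeve sliding on the post with a clear pane, black grip and pawl; 0.5 to 0.9 kg. It starts fully down at -0.006. Standing on its pawl it reads nominally 0.014, 0.028, 0.042, 0.056, 0.070 or 0.084 (top notch), each up to 0.005 more or less as the strip is clamped. It reads 0.034 resting on the pan. With the pawl out it falls.
- pawl (a joint): Angle of the sprung pawl and its red lever, pivoted on the sleeve (rad): 0 = home in the rack; it rises to about 0.17 at each tooth as it clicks over, is free of the teeth above 0.18, stop at 0.23. Raising the lever's red tab 17 mm against the cover draws it to the stop with 1 to 4 N; the spring (2 N) is weaker than the cover's weight, so the cover then hangs from the raised lever (it sinks up to 4 mm as the pawl comes free).
- lift_grip (a point): Centre of the cover's black rubber lifting grip: 44 mm long (x), 20 mm wide (y), 24 mm tall, on a pedestal 68 mm above the pane's underside, 166 mm in front of the post; free on all sides. Axes as the stand's. Lifting takes the weight plus up to about 8 N at each tooth.
- release_tab (a point): Centre of the red finger tab on the end of the pawl lever: 26 mm long (x), 20 mm wide (y), 30 mm tall, free to swivel on its pin through the lever's end, so it stays upright as the lever rises. Home, it is 94 mm in front of the post and 78 mm above the pane's underside; it rises 17 mm against the cover to the stop. Free on both sides and above. Axes as the stand's.
- pane_mid (a point): Centre of the underside of the cover's clear pane: 170 mm (x) x 190 mm (y), 5 mm thick, its centre 125 mm in front of the post. Height above the cart top: 40 mm at the start, nominally 130 mm in the top notch, 80 mm resting on the pan.
- pan_mid (a point): Centre of the loose cream enamel pan with a blue rim, 120 mm across and 80 mm tall, with tied leaf rolls in it; the point is half-way up (40 mm). Its stick handle points along the pan's -x axis. 0.4 to 0.7 kg; it slides upright on the cart top.
- pan_handle (a point): Point to pinch on the pan's stick handle: 155 mm from the pan's axis along its -x, 66 mm above the cart top. The handle is a bar along x, 20 mm wide (y), 12 mm thick, running from 60 to 188 mm from the pan's axis.
- bowl: Loose steel bowl, 124 mm across, 50 mm tall, on the other side of the stand from the pan; leave alone. Origin at the centre of its underside.
- jar: Loose amber jar with a red cap, 68 mm across, 100 mm tall, beside the post; leave alone. Origin at the centre of its underside.
- mug: Loose blue mug with a handle, 76 mm across, 85 mm tall, beside the post; leave alone. Origin at the centre of its underside.

How it is judged:
On the way, in this order (a step that is already met when the one before it is completed fails the run):
1. the cover hangs on its pawl in the top notch, let go (value of joint cover above 0.077 m and value of joint pawl below 0.05 rad and contact force between the fingers and cover below 0.3 N), for 0.2 s.
2. the pan stands centred under the raised cover, let go (horizontal distance between pan_mid and pane_mid below 0.025 m and contact force between the fingers and pan below 0.3 N and value of joint cover above 0.077 m and value of joint pawl below 0.05 rad), for 0.2 s.
3. the red lever is lifted and the pawl is out (horizontal distance between pan_mid and pane_mid below 0.025 m and value of joint pawl above 0.18 rad), for 0.1 s.
At the end, for the whole second after the job is handed in: The pan stands upright within 25 mm of the middle of the cover; the cover rests on the pan (its joint between 0.0315 and 0.037 m, more than 1 N on the pan), and is at rest (horizontal distance between pan_mid and pane_mid below 0.025 m and angle between pan_mid's own z axis and vertical below 0.05 rad and value of joint cover between 0.0315 and 0.037 m and contact force between pan and cover above 1 N and velocity of joint cover between -0.01 and 0.01 m/s); the robot touches nothing.
It fails at once if the cover falls on its pawl (faster than 0.1 m/s), is forced down on its pawl, or is hauled against the top stop (contact force between cover and rack above 25 N or (velocity of joint cover below -0.1 m/s and value of joint pawl below 0.15 rad)).
It fails at once if the pawl is drawn before the pan is under the cover (value of joint pawl above 0.2 rad and horizontal distance between pan_mid and pane_mid above 0.05 m).
It fails at once if the cover is dropped or pressed hard on the pan, or the pan is knocked against it (contact force between pan and cover above 25 N).
It fails at once if the pan is tipped (angle between pan_mid's own z axis and vertical above 0.25 rad).
It fails at once if the bowl, jar or mug is moved (distance of any of bowl, jar, mug from where it was at the start of the episode above 0.015 m).
It also fails if it takes over 72 s, if anything falls off the work surface, if the arm or the gripper's body presses on something with over 40 N, if the wrist force passes 120 N, or if a joint passes its speed limit or range.

## Robot

A 6-joint arm with a two-finger parallel gripper is mounted at the origin on the work surface. World frame = base frame: x ahead of the robot, y to its left, z up, the work surface at z = 0. Lengths are in m, angles in rad, forces in N, time in s.
With the tool pointing down it reaches from about 0.3 to 0.95 m from the base axis. Payload 3.1 kg.
Tool frame: the origin (TCP) lies at the very end of the fingers, on their centre line; the grasp point (between the pads) lies 19 mm behind it; z points along the fingers, y is the direction in which the jaws open and shut (so a half turn about z gives the same grasp; the last joint's range is limited). The gripper opens to 85 mm and grips with 20 to 120 N. Pads are 22 mm wide; open, the fingers measure 114 mm over their backs; the gripper's body (76 mm by 85 mm) begins 54 mm behind the grasp point. The pads swing forward as they close: fully open they stand 13 mm farther back than shut.
Start: joints at [1.153, 0.308, 1.634, -0, 1.2, -0.07], TCP at [0.213, 0.588, 0.231] pointing down, gripper open.
Joint ranges: [-3.06, 3.06], [-0.79, 1.96], [0.05, 2.63], [-1.19, 4.34], [0.05, 2.64], [-2.94, 2.94]. Speed limits (rad/s): [2.79, 2.79, 3.14, 3.14, 3.14, 3.14].

## Interface

Orientations are given as a unit quaternion [w, x, y, z].
In Python, from rig import monitor, optics, r gives the robot as it stands.
- The arm moves only by the tool carry_out, never from a script. Its argument "series" is a list of rows, each a list of 3 entries, a list of its own where there are three numbers: the shift along the tool's x, y, z in cm, then the turn, a rotation vector about the tool's x, y, z in rad, then the closure, from 0 (fully open) to 1 (shut). In form: [[[x, y, z], [ax, ay, az], gripper], ...]. A call has 1 to 12 rows; each row shifts and turns the pose as measured when the row begins, along the tool's axes as they then stand; what a row does not reach is not made up. A row lasts 1/12 s, in which the tool goes at most 41.7 mm and 7.16 degrees, less where a joint would pass 70% of its speed; a pose out of reach is approached as far as the arm can. A call with a gripper value outside its range is refused whole. The fingers move at their own pace and stop on an object; the grip force is fixed at half the most. Time passes only in rows, so rows that do not move let the fingers close. It gives the time, the measured TCP pose, the force and the opening at its end, in the units of the state.
- monitor.observe(): the state, without advancing time (a new reading comes with each control period).
- optics.read_camera(name): name is "scene" or "top"; returns a dict with "img" (384x512x3 uint8, blue, green, red), "depth" (384x512 float32, m along the optical axis (not along the pixel's ray), 0 where there is no reading), "fx", "fy", "cx", "cy" (pixels), "R" (3x3) and "t" (3): a world point X has camera coordinates R X + t. Camera axes: x right, y down, z forward; pixel columns grow to the right and rows downward; lengths in m; the calibration is good to about 2 mm. A picture is of the moment at which its call begins.
- r.hand_in(): hands the job in, once; it reports no verdict.
The state is a dict: "time_s": time; "joints": joint angles; "qd": joint speeds; "effort": joint torques, N m; "eef_pos": TCP position; "ee_rot": TCP orientation; "ft_force": force on the tool from outside, world axes, zero at the start; "wrist_torque": the same for the moment, N m; "gripper_width": opening from 0.0 (shut) to 1.0 (fully open).
Only numpy, scipy, OpenCV 4.12 (cv2) and the standard library are available. Lean on these libraries where they do the work, as an engineer would, in place of code of your own. Each camera call takes 0.05 s, during which the arm holds its last target. There are 200 camera calls.

## Working session

There is one attempt and no reset: what is moved stays moved. The work goes in short steps, Python scripts to look and compute and a tool call to move; the robot and the scene stay as the last step left them, time stands still between calls to the robot, and variables do not carry over. Pictures are saved under pics/ and viewed, about 8 in all and at most 12, crops included, and the job is handed in when it is done.

Besides the shell and the picture viewer there is one more tool, called after "Call:" in YAML: its name, and indented under it one key for each argument. carry_out: Moves the arm, as the interface text tells. Its arguments: {"type":"object","properties":{"series":{"type":"array","items":{"type":"array"}}},"required":["series"]}

```bash
mkdir -p pics; ls; python3 - <<'E'
from rig import monitor, optics, r
import cv2,numpy as np
print(monitor.observe())
for n in ("scene","top"):
    c=optics.read_camera(n); cv2.imwrite(f"pics/{n}0.png",c["img"]); np.savez(f"{n}0.npz",**c)
    print(n,c["fx"],c["fy"],c["cx"],c["cy"],c["R"],c["t"])
E
```

```text
pics
{'time_s': 0.0, 'joints': array([ 1.15329060e+00,  3.08988037e-01,  1.63521135e+00,  2.08704692e-05,
        1.19970283e+00, -6.96672891e-02]), 'qd': array([ 0.00169201, -0.00052315, -0.00134531,  0.00326931, -0.00084395,
       -0.00059724]), 'effort': array([-1.36129562e-03, -4.15274656e+01, -2.76654696e+01, -2.06568689e-04,
        1.04971777e-02, -2.19881321e-05]), 'eef_pos': array([0.21270342, 0.58680588, 0.23004584]), 'ee_rot': array([-2.87949392e-04,  1.73047386e-01,  9.84912823e-01, -1.11834721e-03]), 'ft_force': array([-0.21312082,  0.23864475, -0.89594499]), 'wrist_torque': array([0.00308564, 0.04936664, 0.01950816]), 'gripper_width': 1.0016967655434825}
scene 383.9805892469372 383.9805892469372 254.0779616093784 192.4735424145561 [[ 0.54756241  0.83676397  0.00121266]
 [ 0.63107482 -0.41201083 -0.65726071]
 [-0.54947245  0.36065654 -0.75366232]] [-0.31866741 -0.29087168  1.21448722]
top 368.38069877549435 368.38069877549435 254.27422758406465 189.22494701826926 [[-0.01099659 -0.99990614  0.00817172]
 [-0.98675953  0.0095288  -0.16190992]
 [ 0.16181686 -0.00984398 -0.98677171]] [-0.01098757  0.59983194  0.83037518]
```

View pics/scene0.png

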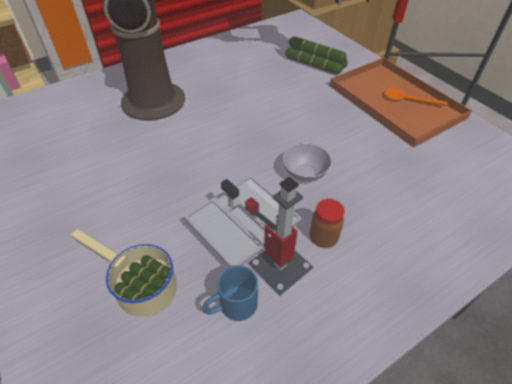

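View pics/top0.png

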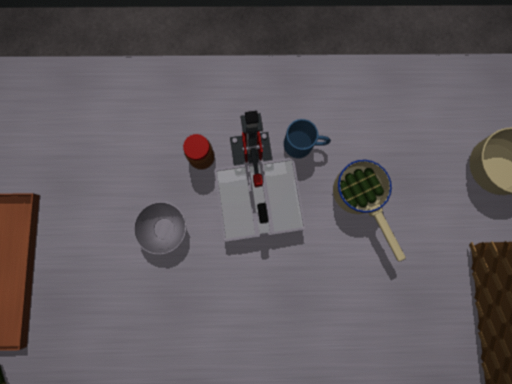

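The two views show the same layout. In the top view the post is near (252,118), the red tab (258,181), the black grip (263,213), the pan (364,186) with its handle tip (402,258), the mug (302,138), the jar (198,150) and the bowl (160,228). Next I'll measure these.

```bash
cat > h.py <<'E'
import numpy as np,cv2
def ray(c,uv,z):
    uv=np.atleast_2d(uv).astype(float); d=np.c_[(uv[:,0]-c["cx"])/c["fx"],(uv[:,1]-c["cy"])/c["fy"],np.ones(len(uv))]@c["R"]
    o=-c["R"].T@c["t"]; return o+d*((z-o[2])/d[:,2])[:,None]
def cloud(c):
    v,u=np.indices(c["depth"].shape); D=c["depth"]
    P=np.stack([(u-c["cx"])/c["fx"]*D,(v-c["cy"])/c["fy"]*D,D],-1)
    return (P-c["t"])@c["R"]
def blob(m,roi):
    k=np.zeros_like(m,np.uint8);x0,y0,x1,y1=roi;k[y0:y1,x0:x1]=m[y0:y1,x0:x1]
    n,l,s,ce=cv2.connectedComponentsWithStats(k); i=1+s[1:,4].argmax(); return l==i
E
python3 - <<'E'
from h import *
np.set_printoptions(precision=4,suppress=True)
for n in("top","scene"):
    c=dict(np.load(f"{n}0.npz")); P=cloud(c); H=cv2.cvtColor(c["img"],cv2.COLOR_BGR2HSV)
    h,s,v=[H[...,i].astype(int) for i in range(3)]
    black=(v<50); red=((h<8)|(h>172))&(s>140)&(v>60); blue=(h>105)&(h<130)&(s>120); cream=(h>15)&(h<32)&(s>50)&(v>110)
    R={"top":dict(grip=(black,(250,198,276,228)),tab=(red,(250,170,268,190)),posttop=(black,(240,105,264,128)),rim=(blue,(330,150,400,220)),hand=(cream,(372,205,412,270)),jar=(red,(180,130,215,165)),mug=((h>95)&(h<115)&(s>80),(282,115,335,162))),
       "scene":dict(grip=(black,(218,175,242,200)),tab=(red,(243,195,262,218)),rim=(blue,(100,235,180,310)),hand=(cream,(65,225,130,268)))}[n]
    for k,(m,roi) in R.items():
        b=blob(m,roi); vv,uu=np.nonzero(b); q=P[b&(c["depth"]>0)]
        print(n,k,"px",uu.mean().round(1),vv.mean().round(1),"n",b.sum(),"bb",uu.min(),uu.max(),vv.min(),vv.max(),"med",np.median(q,0),"z5-95",np.percentile(q[:,2],[5,95]))
        if k in("grip","tab"):
            print("  rays",ray(c,[uu.mean(),vv.mean()],.108 if k=="grip" else .118), cv2.minAreaRect(np.c_[uu,vv].astype(np.float32)))
        if k=="rim":
            X=ray(c,np.c_[uu,vv],.08); (a,bb),rad=cv2.minEnclosingCircle(X[:,:2].astype(np.float32)); print("  circ",a,bb,rad)
        if k=="hand":
            X=ray(c,np.c_[uu,vv],.072); r=cv2.minAreaRect(X[:,:2].astype(np.float32)); print("  rect",r, cv2.fitLine(X[:,:2].astype(np.float32),2,0,.01,.01).ravel())
    # pane corners (top)
    if n=="top":
        m=(s<40)&(v>150); b=blob(m.astype(np.uint8),(205,150,312,250)); vv,uu=np.nonzero(b)
        X=ray(c,np.c_[uu,vv],.045); print("pane",cv2.minAreaRect(X[:,:2].astype(np.float32)))
        b=blob((s<30).astype(np.uint8),(125,195,195,262));
        q=P[140:270,120:200].reshape(-1,3); q=q[q[:,2]>.03]; print("bowl",cv2.minEnclosingCircle(q[:,:2].astype(np.float32)))
E
```

```text
top grip px 262.4 212.7 n 160 bb 258 267 203 222 med [ 0.5358 -0.0329  0.1201] z5-95 [0.1175 0.1228]
  rays [[ 0.5375 -0.0338  0.108 ]] ((262.270263671875, 212.62161254882812), (19.39908218383789, 8.219949722290039), 80.53767395019531)
top tab px 257.7 179.2 n 84 bb 254 262 174 184 med [ 0.6083 -0.0246  0.1313] z5-95 [0.1295 0.1332]
  rays [[ 0.6107 -0.0244  0.118 ]] ((258.0, 179.0), (10.0, 8.0), 90.0)
top posttop px 251.3 119.6 n 266 bb 241 261 111 127 med [ 0.6987 -0.0114  0.2621] z5-95 [0.2311 0.2648]
top rim px 358.6 188.6 n 215 bb 338 390 160 212 med [ 0.5869 -0.2461  0.081 ] z5-95 [0.0783 0.0837]
  circ 0.600980281829834 -0.27082347869873047 0.061908259987831116
top hand px 388.9 234.7 n 429 bb 372 404 209 260 med [ 0.4871 -0.3233  0.0724] z5-95 [0.0698 0.0749]
  rect ((0.4877743124961853, -0.3248273432254791), (0.122118279337883, 0.02643745020031929), 25.39158058166504) [ 0.9105  0.4135  0.4878 -0.3233]
top jar px 195.8 146.4 n 508 bb 183 209 134 158 med [0.6923 0.1157 0.1004] z5-95 [0.0977 0.1028]
top mug px 301.9 138.0 n 1069 bb 284 329 119 157 med [ 0.7309 -0.1351  0.0411] z5-95 [0.0041 0.0859]
pane ((0.6595281958580017, -0.05115748941898346), (0.0, 0.0), 0.0)
bowl ((0.551521360874176, 0.1178436204791069), 0.157670795917511)Traceback (most recent call last):
  File "<stdin>", line 10, in <module>
  File "h.py", line 11, in blob
    n,l,s,ce=cv2.connectedComponentsWithStats(k); i=1+s[1:,4].argmax(); return l==i
                                                      ~~~~~~~~~~~~~~^^
ValueError: attempt to get argmax of an empty sequence
```

```bash
cat > plan.py <<'E'
import sys,numpy as np
from rig import monitor
from scipy.spatial.transform import Rotation as Ro
def state():
    s=monitor.observe(); q=s["ee_rot"]; R=Ro.from_quat([*q[1:],q[0]]); return s,R
def plan(x,y,z,yaw,vmax=4.0,wmax=.12):
    s,R=state(); p=s["eef_pos"].copy(); T=Ro.from_euler('z',yaw)*Ro.from_euler('x',np.pi)
    print("now",p.round(4),"yaw",round(np.arctan2(*R.as_matrix()[1::-1,0]),3),"F",s["ft_force"].round(2),"w",round(s["gripper_width"],3),"t",round(s["time_s"],2))
    rv=(R.inv()*T).as_rotvec(); d=np.array([x,y,z])-p; n=max(1,int(np.ceil(max(np.linalg.norm(d)*100/vmax,np.linalg.norm(rv)/wmax))))
    out=[]
    for i in range(n):
        out.append([(R.inv().apply(d/n)*100).round(2).tolist(),(rv/n).round(3).tolist()]); R=R*Ro.from_rotvec(rv/n)
    print(n); [print(o) for o in out]
if __name__=="__main__": plan(*map(float,sys.argv[1:]))
E
python3 plan.py 0.536 -0.033 0.22 0.12
```

```text
now [0.2128 0.5869 0.2301] yaw 2.794 F [ 0.18  0.32 -0.64] w 1.0 t 0.1
23
[[-2.24, -2.05, 0.05], [-0.0, 0.0, 0.116]]
[[-2.46, -1.78, 0.05], [-0.0, 0.0, 0.116]]
[[-2.65, -1.48, 0.05], [-0.0, 0.0, 0.116]]
[[-2.81, -1.17, 0.05], [-0.0, 0.0, 0.116]]
[[-2.92, -0.83, 0.05], [-0.0, 0.0, 0.116]]
[[-3.0, -0.49, 0.05], [-0.0, 0.0, 0.116]]
[[-3.04, -0.14, 0.05], [-0.0, 0.0, 0.116]]
[[-3.03, 0.22, 0.05], [-0.0, 0.0, 0.116]]
[[-2.99, 0.57, 0.05], [-0.0, 0.0, 0.116]]
[[-2.9, 0.91, 0.04], [-0.0, 0.0, 0.116]]
[[-2.78, 1.24, 0.04], [-0.0, 0.0, 0.116]]
[[-2.61, 1.55, 0.04], [-0.0, 0.0, 0.116]]
[[-2.41, 1.85, 0.04], [-0.0, 0.0, 0.116]]
[[-2.18, 2.11, 0.04], [-0.0, 0.0, 0.116]]
[[-1.92, 2.35, 0.04], [-0.0, 0.0, 0.116]]
[[-1.64, 2.56, 0.04], [-0.0, 0.0, 0.116]]
[[-1.33, 2.73, 0.04], [-0.0, 0.0, 0.116]]
[[-1.0, 2.87, 0.04], [-0.0, 0.0, 0.116]]
[[-0.66, 2.97, 0.04], [-0.0, 0.0, 0.116]]
[[-0.32, 3.02, 0.04], [-0.0, 0.0, 0.116]]
[[0.04, 3.04, 0.04], [-0.0, 0.0, 0.116]]
[[0.39, 3.01, 0.04], [-0.0, 0.0, 0.116]]
[[0.74, 2.95, 0.04], [-0.0, 0.0, 0.116]]
```

Call:
carry_out:
  series:
    - [[-2.2, -2.0, 0], [0, 0, 0.116], 0]
    - [[-2.5, -1.8, 0], [0, 0, 0.116], 0]
    - [[-2.6, -1.5, 0], [0, 0, 0.116], 0]
    - [[-2.8, -1.2, 0], [0, 0, 0.116], 0]
    - [[-2.9, -0.8, 0], [0, 0, 0.116], 0]
    - [[-3.0, -0.5, 0], [0, 0, 0.116], 0]
    - [[-3.0, -0.1, 0], [0, 0, 0.116], 0]
    - [[-3.0, 0.2, 0], [0, 0, 0.116], 0]
    - [[-3.0, 0.6, 0], [0, 0, 0.116], 0]
    - [[-2.9, 0.9, 0], [0, 0, 0.116], 0]
    - [[-2.8, 1.2, 0], [0, 0, 0.116], 0]
    - [[-2.6, 1.5, 0], [0, 0, 0.116], 0]

```text
time_s: 1.1
eef_pos: [0.3716, 0.2489, 0.2237]
ee_rot: [0.0, 0.782, 0.623, -0.005]
ft_force: [0.9, 0.6, 0.5]
gripper_width: 0.998
```

Call:
carry_out:
  series:
    - [[-2.4, 1.8, 0], [0, 0, 0.116], 0]
    - [[-2.2, 2.1, 0], [0, 0, 0.116], 0]
    - [[-1.9, 2.3, 0], [0, 0, 0.116], 0]
    - [[-1.6, 2.6, 0], [0, 0, 0.116], 0]
    - [[-1.3, 2.7, 0], [0, 0, 0.116], 0]
    - [[-1.0, 2.9, 0], [0, 0, 0.116], 0]
    - [[-0.7, 3.0, 0], [0, 0, 0.116], 0]
    - [[-0.3, 3.0, 0], [0, 0, 0.116], 0]
    - [[0, 3.0, 0], [0, 0, 0.116], 0]
    - [[0.4, 3.0, 0], [0, 0, 0.116], 0]

```text
time_s: 1.93
eef_pos: [0.4895, -0.0452, 0.2213]
ee_rot: [0.003, 0.998, 0.063, -0.006]
ft_force: [0.3, 0.3, 0.6]
gripper_width: 1.001
```

```bash
python3 plan.py 0.536 -0.033 0.18 0.12 3
```

```text
now [ 0.4895 -0.0452  0.2213] yaw 0.125 F [0.29 0.26 0.59] w 1.001 t 1.93
3
[[1.61, -0.22, 1.36], [0.002, 0.004, 0.002]]
[[1.6, -0.22, 1.36], [0.002, 0.004, 0.002]]
[[1.59, -0.22, 1.37], [0.002, 0.004, 0.002]]
```

Call:
carry_out:
  series:
    - [[1.6, -0.2, 1.3], [0, 0.004, 0], 0]
    - [[1.6, -0.2, 1.3], [0, 0.004, 0], 0]
    - [[1.6, -0.2, 1.3], [0, 0.004, 0], 0]
    - [[0, 0, 1.5], [0, 0, 0], 0]
    - [[0, 0, 1.5], [0, 0, 0], 0]
    - [[0, 0, 0], [0, 0, 0], 0]

```text
time_s: 2.43
eef_pos: [0.5408, -0.0431, 0.1488]
ee_rot: [0.004, 0.999, 0.054, 0.001]
ft_force: [-0.9, 0.0, -0.2]
gripper_width: 1.005
```

```bash
python3 plan.py 0.536 -0.033 0.089 0.12 2;python3 - <<'E'
from rig import optics
import cv2
c=optics.read_camera("scene"); cv2.imwrite("pics/s1.png",cv2.resize(c["img"][100:300,150:370],None,fx=2.5,fy=2.5))
E
```

```text
now [ 0.5408 -0.0431  0.1488] yaw 0.108 F [-0.89  0.04 -0.2 ] w 1.005 t 2.43
4
[[-0.09, -0.28, 1.49], [0.002, -0.0, -0.003]]
[[-0.09, -0.27, 1.49], [0.002, -0.0, -0.003]]
[[-0.09, -0.27, 1.49], [0.002, -0.0, -0.003]]
[[-0.09, -0.27, 1.49], [0.002, -0.0, -0.003]]
```

View pics/s1.png

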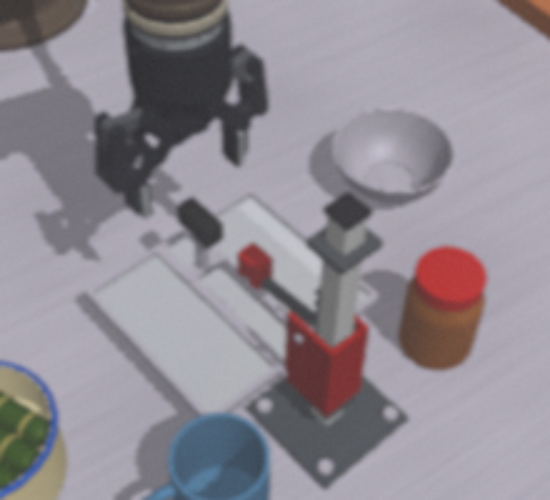

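The crop shows the open jaws straddling the black grip (200,222), above it, with the red tab at (255,265). Next I'll descend and pinch.

Call:
carry_out:
  series:
    - [[-0.1, -0.3, 1.5], [0, 0, 0], 0]
    - [[-0.1, -0.3, 1.5], [0, 0, 0], 0]
    - [[-0.1, -0.3, 1.5], [0, 0, 0], 0]
    - [[-0.1, -0.2, 1.2], [0, 0, 0], 0]
    - [[0, 0, 0], [0, 0, 0], 0]

```text
time_s: 2.9
eef_pos: [0.5392, -0.0332, 0.0961]
ee_rot: [0.005, 0.999, 0.054, 0.005]
ft_force: [-0.9, 0.5, 0.4]
gripper_width: 0.996
```

```bash
python3 plan.py 0.536 -0.033 0.089 0.12 2
```

```text
now [ 0.5392 -0.0332  0.0961] yaw 0.108 F [-0.87  0.47  0.39] w 0.996 t 2.9
1
[[-0.33, -0.07, 0.71], [0.011, -0.01, -0.012]]
```

Call:
carry_out:
  series:
    - [[-0.3, 0, 0.7], [0.01, -0.01, -0.012], 0]
    - [[0, 0, 0], [0, 0, 0], 0.5]
    - [[0, 0, 0], [0, 0, 0], 0.6]
    - [[0, 0, 0], [0, 0, 0], 0.7]
    - [[0, 0, 0], [0, 0, 0], 1]
    - [[0, 0, 0], [0, 0, 0], 1]
    - [[0, 0, 0], [0, 0, 0], 1]
    - [[0, 0, 0], [0, 0, 0], 1]

```text
time_s: 3.57
eef_pos: [0.5394, -0.0333, 0.0942]
ee_rot: [-0.0, 0.998, 0.062, 0.003]
ft_force: [0.8, -1.8, -4.9]
gripper_width: 0.219
```

Call:
carry_out:
  series:
    - [[0, 0, -0.3], [0, 0, 0], 1]
    - [[0, 0, -0.4], [0, 0, 0], 1]
    - [[0, 0, -0.4], [0, 0, 0], 1]
    - [[0, 0, -0.4], [0, 0, 0], 1]
    - [[0, 0, -0.4], [0, 0, 0], 1]
    - [[0, 0, -0.4], [0, 0, 0], 1]

```text
time_s: 4.07
eef_pos: [0.5394, -0.0333, 0.1119]
ee_rot: [0.0, 0.998, 0.063, 0.005]
ft_force: [4.9, 1.8, -11.3]
gripper_width: 0.224
```

```bash
python3 plan.py 0.5394 -0.0333 0.175 0.12 0.5
```

```text
now [ 0.5394 -0.0333  0.1119] yaw 0.125 F [  4.87   1.83 -11.35] w 0.224 t 4.07
13
[[0.0, 0.0, -0.49], [0.0, -0.001, 0.0]]
[[0.0, 0.0, -0.49], [0.0, -0.001, 0.0]]
[[0.0, 0.0, -0.49], [0.0, -0.001, 0.0]]
[[0.0, 0.0, -0.49], [0.0, -0.001, 0.0]]
[[0.0, 0.0, -0.49], [0.0, -0.001, 0.0]]
[[0.0, 0.0, -0.49], [0.0, -0.001, 0.0]]
[[0.0, 0.0, -0.49], [0.0, -0.001, 0.0]]
[[0.0, 0.0, -0.49], [0.0, -0.001, 0.0]]
[[0.0, 0.0, -0.49], [0.0, -0.001, 0.0]]
[[0.0, 0.0, -0.49], [0.0, -0.001, 0.0]]
[[0.0, 0.0, -0.49], [0.0, -0.001, 0.0]]
[[0.0, 0.0, -0.49], [0.0, -0.001, 0.0]]
[[0.0, 0.0, -0.49], [0.0, -0.001, 0.0]]
```

Call:
carry_out:
  series:
    - [[0, 0, -0.4], [0, 0, 0], 1]
    - [[0, 0, -0.4], [0, 0, 0], 1]
    - [[0, 0, -0.4], [0, 0, 0], 1]
    - [[0, 0, -0.4], [0, 0, 0], 1]
    - [[0, 0, -0.4], [0, 0, 0], 1]
    - [[0, 0, -0.4], [0, 0, 0], 1]
    - [[0, 0, -0.4], [0, 0, 0], 1]
    - [[0, 0, -0.4], [0, 0, 0], 1]
    - [[0, 0, -0.4], [0, 0, 0], 1]
    - [[0, 0, -0.4], [0, 0, 0], 1]
    - [[0, 0, -0.4], [0, 0, 0], 1]

```text
time_s: 4.98
eef_pos: [0.5394, -0.0333, 0.1507]
ee_rot: [0.001, 0.998, 0.062, 0.007]
ft_force: [7.9, 0.1, -11.6]
gripper_width: 0.223
```

Call:
carry_out:
  series:
    - [[0.03, 0, -0.4], [0, -0.004, 0], 1]
    - [[0.03, 0, -0.4], [0, -0.004, 0], 1]
    - [[0.03, 0, -0.4], [0, -0.004, 0], 1]
    - [[0, 0, -0.4], [0, 0, 0], 1]
    - [[0, 0, -0.4], [0, 0, 0], 1]
    - [[0, 0, -0.4], [0, 0, 0], 1]
    - [[0, 0, 0], [0, 0, 0], 1]

```text
time_s: 5.57
eef_pos: [0.5392, -0.0333, 0.1737]
ee_rot: [0.001, 0.998, 0.062, 0.0]
ft_force: [2.9, 0.4, -7.5]
gripper_width: 0.219
```

Call:
carry_out:
  series:
    - [[0, 0, 0.1], [0, 0, 0], 1]
    - [[0, 0, 0.1], [0, 0, 0], 1]
    - [[0, 0, 0], [0, 0, 0], 1]

```text
time_s: 5.82
eef_pos: [0.5393, -0.0333, 0.1733]
ee_rot: [0.001, 0.998, 0.062, 0.001]
ft_force: [3.2, 0.9, -10.8]
gripper_width: 0.222
```

Call:
carry_out:
  series:
    - [[0, 0, 0.1], [0, 0, 0], 1]
    - [[0, 0, 0.1], [0, 0, 0], 1]
    - [[0, 0, 0], [0, 0, 0], 1]

```text
time_s: 6.07
eef_pos: [0.5392, -0.0333, 0.1717]
ee_rot: [0.001, 0.998, 0.062, 0.001]
ft_force: [1.9, 0.1, -6.5]
gripper_width: 0.22
```

Call:
carry_out:
  series:
    - [[0, 0, 0.1], [0, 0, 0], 1]
    - [[0, 0, 0], [0, 0, 0], 1]

```text
time_s: 6.23
eef_pos: [0.5392, -0.0333, 0.1707]
ee_rot: [0.001, 0.998, 0.062, 0.001]
ft_force: [2.9, 0.6, -7.1]
gripper_width: 0.221
```

Call:
carry_out:
  series:
    - [[0, 0, 0.1], [0, 0, 0], 1]
    - [[0, 0, 0.1], [0, 0, 0], 1]
    - [[0, 0, 0], [0, 0, 0], 1]

```text
time_s: 6.48
eef_pos: [0.5393, -0.0333, 0.1705]
ee_rot: [0.001, 0.998, 0.062, 0.001]
ft_force: [1.3, 0.5, -6.3]
gripper_width: 0.223
```

Call:
carry_out:
  series:
    - [[0, 0, 0.1], [0, 0, 0], 1]
    - [[0, 0, 0.1], [0, 0, 0], 1]
    - [[0, 0, 0], [0, 0, 0], 1]

```text
time_s: 6.73
eef_pos: [0.5392, -0.0333, 0.1703]
ee_rot: [0.001, 0.998, 0.062, 0.0]
ft_force: [0.9, 0.4, -3.8]
gripper_width: 0.225
```

Call:
carry_out:
  series:
    - [[0, 0, 0.1], [0, 0, 0], 1]
    - [[0, 0, 0.1], [0, 0, 0], 1]
    - [[0, 0, 0], [0, 0, 0], 1]

```text
time_s: 6.98
eef_pos: [0.5393, -0.0333, 0.1703]
ee_rot: [0.001, 0.998, 0.062, 0.0]
ft_force: [-0.5, -0.2, -2.1]
gripper_width: 0.224
```

Call:
carry_out:
  series:
    - [[0, 0, -0.3], [0, 0, 0], 1]
    - [[0, 0, -0.4], [0, 0, 0], 1]
    - [[0, 0, -0.4], [0, 0, 0], 1]
    - [[0, 0, -0.2], [0, 0, 0], 1]

```text
time_s: 7.32
eef_pos: [0.5393, -0.0333, 0.1768]
ee_rot: [0.001, 0.998, 0.062, 0.001]
ft_force: [4.5, 0.5, -10.6]
gripper_width: 0.218
```

Call:
carry_out:
  series:
    - [[0, 0, -0.3], [0, 0, 0], 1]
    - [[0, 0, -0.3], [0, 0, 0], 1]
    - [[0, 0, -0.2], [0, 0, 0], 1]

```text
time_s: 7.57
eef_pos: [0.5392, -0.0333, 0.1781]
ee_rot: [0.001, 0.998, 0.062, 0.001]
ft_force: [5.2, -0.2, -12.7]
gripper_width: 0.225
```

Call:
carry_out:
  series:
    - [[0, 0, -0.3], [0, 0, 0], 1]
    - [[0, 0, -0.3], [0, 0, 0], 1]
    - [[0, 0, -0.3], [0, 0, 0], 1]

```text
time_s: 7.82
eef_pos: [0.5392, -0.0333, 0.1808]
ee_rot: [0.001, 0.998, 0.062, 0.001]
ft_force: [4.0, -0.0, -9.6]
gripper_width: 0.22
```

Call:
carry_out:
  series:
    - [[0, 0, -0.3], [0, 0, 0], 1]
    - [[0, 0, -0.2], [0, 0, 0], 1]

```text
time_s: 7.98
eef_pos: [0.5392, -0.0333, 0.1843]
ee_rot: [0.001, 0.998, 0.062, 0.001]
ft_force: [2.8, 0.3, -5.9]
gripper_width: 0.219
```

Call:
carry_out:
  series:
    - [[0, 0, -0.2], [0, 0, 0], 1]
    - [[0, 0, -0.1], [0, 0, 0], 1]

```text
time_s: 8.15
eef_pos: [0.5392, -0.0333, 0.1876]
ee_rot: [0.001, 0.998, 0.062, 0.001]
ft_force: [2.1, 0.1, -7.3]
gripper_width: 0.223
```

Call:
carry_out:
  series:
    - [[0, 0, 0.1], [0, 0, 0], 1]
    - [[0, 0, 0.1], [0, 0, 0], 1]
    - [[0, 0, 0.1], [0, 0, 0], 1]
    - [[0, 0, 0], [0, 0, 0], 1]

```text
time_s: 8.48
eef_pos: [0.5393, -0.0333, 0.186]
ee_rot: [0.001, 0.998, 0.062, 0.001]
ft_force: [2.0, 0.1, -7.5]
gripper_width: 0.221
```

Call:
carry_out:
  series:
    - [[0, 0, 0.1], [0, 0, 0], 1]
    - [[0, 0, 0.1], [0, 0, 0], 1]
    - [[0, 0, 0.1], [0, 0, 0], 1]
    - [[0, 0, 0], [0, 0, 0], 1]

```text
time_s: 8.82
eef_pos: [0.5393, -0.0333, 0.1845]
ee_rot: [0.001, 0.998, 0.062, 0.001]
ft_force: [2.0, 1.3, -6.0]
gripper_width: 0.223
```

Call:
carry_out:
  series:
    - [[0, 0, 0.1], [0, 0, 0], 1]
    - [[0, 0, 0.1], [0, 0, 0], 1]
    - [[0, 0, 0.1], [0, 0, 0], 1]

```text
time_s: 9.07
eef_pos: [0.5393, -0.0333, 0.1841]
ee_rot: [0.001, 0.998, 0.062, 0.001]
ft_force: [-3.0, 1.1, 4.4]
gripper_width: 0.222
```

Call:
carry_out:
  series:
    - [[0, 0, -0.05], [0, 0, 0], 1]
    - [[0, 0, 0], [0, 0, 0], 0.5]
    - [[0, 0, 0], [0, 0, 0], 0]
    - [[0, 0, 0], [0, 0, 0], 0]
    - [[0, 0, 0], [0, 0, 0], 0]
    - [[0, 0, 0], [0, 0, 0], 0]
    - [[0, 0, 0], [0, 0, 0], 0]
    - [[0, 0, 0], [0, 0, 0], 0]
    - [[0, 0, -2], [0, 0, 0], 0]
    - [[0, 0, -3], [0, 0, 0], 0]
    - [[0, 0, -3], [0, 0, 0], 0]

```text
time_s: 9.98
eef_pos: [0.533, -0.0332, 0.2577]
ee_rot: [-0.001, 0.998, 0.06, -0.009]
ft_force: [0.5, -0.6, 0.6]
gripper_width: 0.999
```

```bash
python3 plan.py 0.4490 -0.3413 0.20 0.43 4; python3 - <<'E'
from h import *
from rig import optics
c=optics.read_camera("top"); P=cloud(c); H=cv2.cvtColor(c["img"],cv2.COLOR_BGR2HSV)
red=((H[...,0]<8)|(H[...,0]>172))&(H[...,1]>140)&(H[...,2]>60)
q=P[red&(c["depth"]>0)]; k=(abs(q[:,0]-.61)<.03)&(abs(q[:,1]+.025)<.03); print(k.sum(),np.median(q[k],0))
E
```

```text
now [ 0.533  -0.0332  0.2577] yaw 0.121 F [ 0.46 -0.57  0.56] w 0.999 t 9.98
9
[[-1.33, 3.29, 0.65], [-0.001, 0.002, -0.034]]
[[-1.44, 3.24, 0.65], [-0.001, 0.002, -0.034]]
[[-1.55, 3.19, 0.65], [-0.001, 0.002, -0.034]]
[[-1.66, 3.13, 0.65], [-0.001, 0.002, -0.034]]
[[-1.77, 3.07, 0.65], [-0.001, 0.002, -0.034]]
[[-1.88, 3.01, 0.65], [-0.001, 0.002, -0.034]]
[[-1.98, 2.94, 0.65], [-0.001, 0.002, -0.034]]
[[-2.08, 2.87, 0.65], [-0.001, 0.002, -0.034]]
[[-2.18, 2.8, 0.64], [-0.001, 0.002, -0.034]]
0 [nan nan nan]
  return _methods._mean(a, axis=axis, dtype=dtype,
  ret = um.true_divide(
```

Call:
carry_out:
  series:
    - [[-1.3, 3.3, 0.4], [0, 0, -0.034], 0]
    - [[-1.4, 3.2, 0.4], [0, 0, -0.034], 0]
    - [[-1.6, 3.2, 0.5], [0, 0, -0.034], 0]
    - [[-1.7, 3.1, 0.6], [0, 0, -0.034], 0]
    - [[-1.8, 3.1, 0.6], [0, 0, -0.034], 0]
    - [[-1.9, 3.0, 0.7], [0, 0, -0.034], 0]
    - [[-2.0, 2.9, 0.7], [0, 0, -0.034], 0]
    - [[-2.1, 2.9, 0.7], [0, 0, -0.034], 0]
    - [[-2.2, 2.8, 0.7], [0, 0, -0.034], 0]
    - [[0, 0, 0], [0, 0, 0], 0]

```text
time_s: 10.87
eef_pos: [0.4596, -0.3553, 0.2191]
ee_rot: [0.006, 0.975, 0.224, 0.008]
ft_force: [1.2, -0.1, 1.0]
gripper_width: 1.003
```

```bash
python3 - <<'E'
from h import *
from rig import optics
np.set_printoptions(precision=4,suppress=True)
c=optics.read_camera("top"); P=cloud(c); H=cv2.cvtColor(c["img"],cv2.COLOR_BGR2HSV); ok=c["depth"]>0
cv2.imwrite("pics/t2.png",c["img"])
h,s,v=[H[...,i].astype(int) for i in range(3)]
near=lambda x,y,r:(np.hypot(P[...,0]-x,P[...,1]-y)<r)&ok
red=((h<8)|(h>172))&(s>140)&(v>60)
q=P[red&near(.61,-.025,.03)&(P[...,2]>.15)]; print("tab",len(q),np.median(q,0))
q=P[(v<50)&near(.536,-.033,.035)&(P[...,2]>.19)]; print("grip",len(q),np.median(q,0),q.min(0),q.max(0))
q=P[near(.70,-.013,.025)&(P[...,2]>.255)]; print("post",len(q),np.median(q,0),cv2.minAreaRect(q[:,:2].astype(np.float32)))
E
python3 plan.py 0.4485 -0.3413 0.10 0.43 3
```

```text
tab 117 [ 0.6084 -0.0232  0.2214]
grip 203 [ 0.5362 -0.0337  0.2104] [ 0.5152 -0.0435  0.2055] [ 0.5561 -0.0226  0.2134]
post 162 [ 0.7002 -0.0114  0.2633] ((0.7010124325752258, -0.011341504752635956), (0.023777062073349953, 0.023793471977114677), 7.691112518310547)
now [ 0.4603 -0.3529  0.2195] yaw 0.451 F [-0.36 -0.27  0.25] w 0.997 t 10.92
5
[[-0.15, -0.34, 2.38], [0.003, -0.003, 0.004]]
[[-0.14, -0.34, 2.38], [0.003, -0.003, 0.004]]
[[-0.13, -0.33, 2.39], [0.003, -0.003, 0.004]]
[[-0.13, -0.32, 2.39], [0.003, -0.003, 0.004]]
[[-0.12, -0.32, 2.39], [0.003, -0.003, 0.004]]
```

View pics/t2.png

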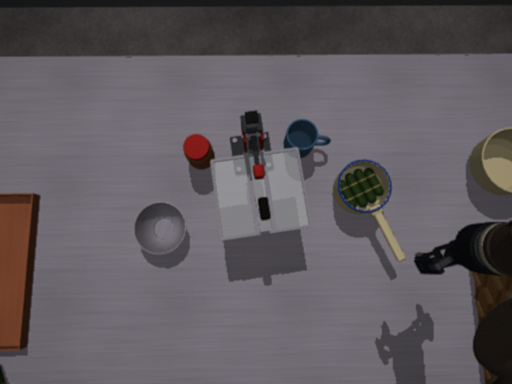

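The cover hangs 90 mm higher: the tab top reads 0.221 and the grip top 0.210. The picture shows the pan still at (364,186) and the hand to the right of its handle. Now I'll go down to the handle.

Call:
carry_out:
  series:
    - [[-0.1, -0.3, 2.4], [0, 0, 0.004], 0]
    - [[-0.1, -0.3, 2.4], [0, 0, 0.004], 0]
    - [[-0.1, -0.3, 2.4], [0, 0, 0.004], 0]
    - [[-0.1, -0.3, 2.4], [0, 0, 0.004], 0]
    - [[-0.1, -0.3, 2.0], [0, 0, 0], 0]
    - [[0, 0, 0], [0, 0, 0], 0]

```text
time_s: 11.42
eef_pos: [0.4557, -0.3411, 0.1031]
ee_rot: [0.007, 0.977, 0.213, 0.012]
ft_force: [-1.0, 0.6, -0.5]
gripper_width: 0.996
```

```bash
python3 plan.py 0.4485 -0.3415 0.048 0.435 2
```

```text
now [ 0.4557 -0.3411  0.1031] yaw 0.43 F [-0.97  0.63 -0.5 ] w 0.996 t 11.42
3
[[-0.26, -0.12, 1.83], [0.007, -0.007, -0.002]]
[[-0.25, -0.11, 1.83], [0.007, -0.007, -0.002]]
[[-0.24, -0.1, 1.84], [0.007, -0.007, -0.002]]
```

Call:
carry_out:
  series:
    - [[-0.3, -0.1, 1.8], [0.008, -0.008, 0], 0]
    - [[-0.3, -0.1, 1.8], [0.008, -0.008, 0], 0]
    - [[-0.2, -0.1, 1.8], [0.008, -0.008, 0], 0]
    - [[0, 0, 0], [0, 0, 0], 0]

```text
time_s: 11.75
eef_pos: [0.4518, -0.34, 0.0513]
ee_rot: [-0.001, 0.977, 0.215, -0.001]
ft_force: [-0.7, -0.1, -0.5]
gripper_width: 0.994
```

```bash
python3 plan.py 0.4485 -0.3415 0.048 0.435 2
```

```text
now [ 0.4518 -0.34    0.0513] yaw 0.433 F [-0.69 -0.09 -0.46] w 0.994 t 11.75
1
[[-0.36, 0.0, 0.33], [-0.002, 0.001, -0.002]]
```

Call:
carry_out:
  series:
    - [[-0.3, 0, 0.3], [0, 0, 0], 0]
    - [[0, 0, 0], [0, 0, 0], 0.5]
    - [[0, 0, 0], [0, 0, 0], 0.65]
    - [[0, 0, 0], [0, 0, 0], 0.75]
    - [[0, 0, 0], [0, 0, 0], 1]
    - [[0, 0, 0], [0, 0, 0], 1]
    - [[0, 0, 0], [0, 0, 0], 1]
    - [[0, 0, 0], [0, 0, 0], 1]

```text
time_s: 12.42
eef_pos: [0.4539, -0.3428, 0.0562]
ee_rot: [0.003, 0.976, 0.216, 0.003]
ft_force: [-0.1, 1.5, -3.0]
gripper_width: 0.212
```

```bash
python3 - <<'E'
import numpy as np
# hand displacement for pan (0.601,-0.271,yaw .435)->(0.577,-0.028,yaw .2)
L=.165
for yaw in (.133,.2,.25):
    print(yaw,np.array([.577,-.028])-L*np.array([np.cos(yaw),np.sin(yaw)]))
E
python3 plan.py 0.4152 -0.0608 0.05 0.2 1.5
```

```text
0.133 [ 0.41345719 -0.04988036]
0.2 [ 0.41528901 -0.06078044]
0.25 [ 0.41712945 -0.06882165]
now [ 0.4539 -0.3428  0.0562] yaw 0.435 F [-0.14  1.51 -2.98] w 0.212 t 12.42
19
[[0.44, -1.43, 0.02], [0.0, -0.0, 0.012]]
[[0.42, -1.44, 0.02], [0.0, -0.0, 0.012]]
[[0.41, -1.44, 0.02], [0.0, -0.0, 0.012]]
[[0.39, -1.45, 0.02], [0.0, -0.0, 0.012]]
[[0.37, -1.45, 0.03], [0.0, -0.0, 0.012]]
[[0.35, -1.46, 0.03], [0.0, -0.0, 0.012]]
[[0.33, -1.46, 0.03], [0.0, -0.0, 0.012]]
[[0.32, -1.46, 0.03], [0.0, -0.0, 0.012]]
[[0.3, -1.47, 0.03], [0.0, -0.0, 0.012]]
[[0.28, -1.47, 0.03], [0.0, -0.0, 0.012]]
[[0.26, -1.48, 0.03], [0.0, -0.0, 0.012]]
[[0.24, -1.48, 0.03], [0.0, -0.0, 0.012]]
[[0.22, -1.48, 0.03], [0.0, -0.0, 0.012]]
[[0.21, -1.48, 0.03], [0.0, -0.0, 0.012]]
[[0.19, -1.49, 0.03], [0.0, -0.0, 0.012]]
[[0.17, -1.49, 0.03], [0.0, -0.0, 0.012]]
[[0.15, -1.49, 0.03], [0.0, -0.0, 0.012]]
[[0.13, -1.49, 0.03], [0.0, -0.0, 0.012]]
[[0.11, -1.49, 0.03], [0.0, -0.0, 0.012]]
```

Call:
carry_out:
  series:
    - [[0.2, -0.7, 0], [0, 0, 0.01], 1]
    - [[0.4, -1.4, 0], [0, 0, 0.012], 1]
    - [[0.4, -1.4, 0], [0, 0, 0.012], 1]
    - [[0.4, -1.4, 0], [0, 0, 0.012], 1]
    - [[0.4, -1.4, 0], [0, 0, 0.012], 1]
    - [[0.3, -1.4, 0], [0, 0, 0.012], 1]
    - [[0.3, -1.4, 0], [0, 0, 0.012], 1]
    - [[0.3, -1.4, 0], [0, 0, 0.012], 1]
    - [[0.3, -1.0, 0], [0, 0, 0.012], 1]
    - [[0, 0, 0], [0, 0, 0], 1]

```text
time_s: 13.25
eef_pos: [0.4407, -0.2258, 0.0562]
ee_rot: [0.01, 0.989, 0.15, 0.008]
ft_force: [2.2, -0.6, -1.8]
gripper_width: 0.214
```

```bash
cat > pan.py <<'E'
from h import *
from rig import optics
c=optics.read_camera("top"); P=cloud(c); H=cv2.cvtColor(c["img"],cv2.COLOR_BGR2HSV); h,s,v=[H[...,i].astype(int) for i in range(3)]
import sys; cv2.imwrite(sys.argv[1],c["img"])
m=(h>105)&(h<130)&(s>110)&(abs(P[...,2]-.08)<.008)&(P[...,0]<.69)
vv,uu=np.nonzero(m); X=ray(c,np.c_[uu,vv],.08)[:,:2]
A=np.c_[2*X,np.ones(len(X))]; a=np.linalg.lstsq(A,(X**2).sum(1),rcond=None)[0]
print("circle",len(X),a[:2],np.sqrt(a[2]+a[0]**2+a[1]**2),"enc",cv2.minEnclosingCircle(X.astype(np.float32)))
m=(h>15)&(h<32)&(s>50)&(v>110)&(abs(P[...,2]-.072)<.008)&(P[...,0]>.3)&(P[...,1]>-.4)
q=P[m]; print("hand",len(q),np.median(q,0))
E
python3 pan.py pics/t3.png; python3 plan.py 0.4155 -0.060 0.056 0.2 1.5
```

```text
circle 174 [ 0.597419   -0.17533731] 0.060542898264446046 enc ((0.6147148609161377, -0.17158649861812592), 0.07998375594615936)
hand 341 [ 0.49954489 -0.2064621   0.07262802]
now [ 0.441  -0.2264  0.0563] yaw 0.302 F [ 1.37  1.68 -2.13] w 0.216 t 13.3
12
[[0.21, -1.39, -0.03], [0.002, -0.001, 0.008]]
[[0.2, -1.39, -0.03], [0.002, -0.001, 0.008]]
[[0.19, -1.39, -0.02], [0.002, -0.001, 0.008]]
[[0.17, -1.39, -0.02], [0.002, -0.001, 0.008]]
[[0.16, -1.39, -0.02], [0.002, -0.001, 0.008]]
[[0.15, -1.39, -0.02], [0.002, -0.001, 0.008]]
[[0.14, -1.4, -0.01], [0.002, -0.001, 0.008]]
[[0.13, -1.4, -0.01], [0.002, -0.001, 0.008]]
[[0.11, -1.4, -0.01], [0.002, -0.001, 0.008]]
[[0.1, -1.4, -0.01], [0.002, -0.001, 0.008]]
[[0.09, -1.4, -0.0], [0.002, -0.001, 0.008]]
[[0.08, -1.4, -0.0], [0.002, -0.001, 0.008]]
```

View pics/t3.png

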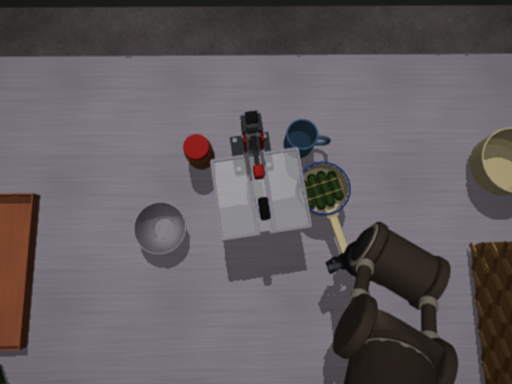

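The pan is sliding along, at (325,188) and just entering beside the cover. The mug at (302,138) hasn't moved. I'll keep going.

Call:
carry_out:
  series:
    - [[0.1, -0.8, 0], [0, 0, 0.008], 1]
    - [[0.2, -1.4, 0], [0, 0, 0.008], 1]
    - [[0.2, -1.4, 0], [0, 0, 0.008], 1]
    - [[0.2, -1.4, 0], [0, 0, 0.008], 1]
    - [[0.2, -1.4, 0], [0, 0, 0.008], 1]
    - [[0.2, -1.4, 0], [0, 0, 0.008], 1]
    - [[0.1, -1.4, 0], [0, 0, 0.008], 1]
    - [[0.1, -1.4, 0], [0, 0, 0.008], 1]
    - [[0.1, -1.4, 0], [0, 0, 0.008], 1]
    - [[0.1, -1.4, 0], [0, 0, 0.008], 1]
    - [[0.1, -1.0, 0], [0, 0, 0.008], 1]
    - [[0, 0, 0], [0, 0, 0], 1]

```text
time_s: 14.3
eef_pos: [0.4249, -0.0864, 0.055]
ee_rot: [0.017, 0.995, 0.094, 0.014]
ft_force: [1.0, 0.5, -1.7]
gripper_width: 0.216
```

```bash
python3 plan.py 0.4155 -0.060 0.056 0.2 1.2
```

```text
now [ 0.4249 -0.0864  0.055 ] yaw 0.188 F [ 1.03  0.54 -1.68] w 0.216 t 14.3
3
[[-0.14, -0.92, -0.07], [0.012, -0.008, -0.004]]
[[-0.14, -0.92, -0.06], [0.012, -0.008, -0.004]]
[[-0.14, -0.92, -0.04], [0.012, -0.008, -0.004]]
```

Call:
carry_out:
  series:
    - [[-0.1, -0.6, 0], [0.012, -0.008, 0], 1]
    - [[-0.2, -0.9, 0], [0.012, -0.008, 0], 1]
    - [[-0.2, -0.8, 0], [0.012, -0.008, 0], 1]
    - [[-0.2, -0.5, 0], [0, 0, 0], 1]
    - [[0, 0, 0], [0, 0, 0], 1]

```text
time_s: 14.72
eef_pos: [0.4156, -0.061, 0.0559]
ee_rot: [0.0, 0.996, 0.092, 0.003]
ft_force: [-1.4, -0.0, 0.1]
gripper_width: 0.219
```

```bash
python3 pan.py pics/t4.png; python3 plan.py 0.4155 -0.060 0.056 0.2 1.2
```

```text
circle 0 [0. 0.] 0.0 enc ((0.0, 0.0), 0.0)
hand 1 [ 0.46292415 -0.04885492  0.07214131]
now [ 0.4155 -0.0612  0.056 ] yaw 0.185 F [ 0.06 -0.19  0.57] w 0.215 t 14.77
1
[[0.02, -0.12, -0.0], [0.001, -0.005, -0.015]]
```

View pics/t4.png

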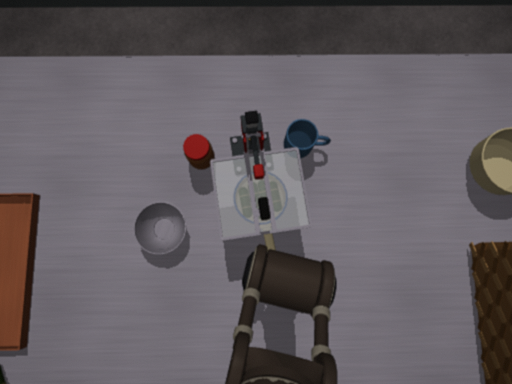

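The pan shows through the pane as a ring centred near (261,196). I'll check that by ray, then release.

Call:
carry_out:
  series:
    - [[0, 0, 0], [0, 0, 0], 0.5]
    - [[0, 0, 0], [0, 0, 0], 0]
    - [[0, 0, 0], [0, 0, 0], 0]
    - [[0, 0, 0], [0, 0, 0], 0]
    - [[0, 0, 0], [0, 0, 0], 0]
    - [[0, 0, 0], [0, 0, 0], 0]
    - [[0, 0, 0], [0, 0, 0], 0]
    - [[-1, 0, -1], [0, 0, 0], 0]
    - [[-2, 0, -3], [0, 0, 0], 0]
    - [[-2, 0, -4], [0, 0, 0], 0]
    - [[-1, 0, -4], [0, 0, 0], 0]
    - [[0, 0, -4], [0, 0, 0], 0]

```text
time_s: 15.77
eef_pos: [0.3455, -0.0694, 0.2091]
ee_rot: [-0.006, 0.995, 0.094, -0.011]
ft_force: [1.9, 0.5, -0.4]
gripper_width: 0.999
```

```bash
python3 - <<'E'
from h import *
from rig import optics
c=optics.read_camera("top"); print(ray(c,[[261,196]],.08))
P=cloud(c); H=cv2.cvtColor(c["img"],cv2.COLOR_BGR2HSV)
g=cv2.cvtColor(c["img"],cv2.COLOR_BGR2GRAY); cv2.imwrite("pics/t5.png",cv2.resize(c["img"][130:260,195:325],None,fx=4,fy=4))
k=((P[...,2]>.07)&(P[...,2]<.09)); print("pan-height depth px",k[150:245,210:310].sum())
for nm,lo,hi in(("pane",.125,.145),):
    k=((P[...,2]>lo)&(P[...,2]<hi)&(c["depth"]>0)); k[:150]=0;k[245:]=0;k[:,:205]=0;k[:,315:]=0; q=P[k]; print(nm,len(q),cv2.minAreaRect(q[:,:2].astype(np.float32)))
E
python3 plan.py 0.6084 -0.0233 0.27 0.133 4
```

```text
[[ 0.57868706 -0.0321353   0.08      ]]
pan-height depth px 118
pane 6917 ((0.5797240138053894, -0.028293713927268982), (0.18110674619674683, 0.1942501664161682), 7.825460433959961)
now [ 0.3522 -0.0713  0.2176] yaw 0.189 F [3.48 0.16 4.94] w 0.998 t 15.82
7
[[3.72, 0.01, -0.78], [-0.001, 0.001, 0.008]]
[[3.72, -0.02, -0.77], [-0.001, 0.001, 0.008]]
[[3.72, -0.05, -0.77], [-0.001, 0.001, 0.008]]
[[3.72, -0.08, -0.76], [-0.001, 0.001, 0.008]]
[[3.72, -0.11, -0.76], [-0.001, 0.001, 0.008]]
[[3.72, -0.14, -0.76], [-0.001, 0.001, 0.008]]
[[3.72, -0.17, -0.75], [-0.001, 0.001, 0.008]]
```

View pics/t5.png

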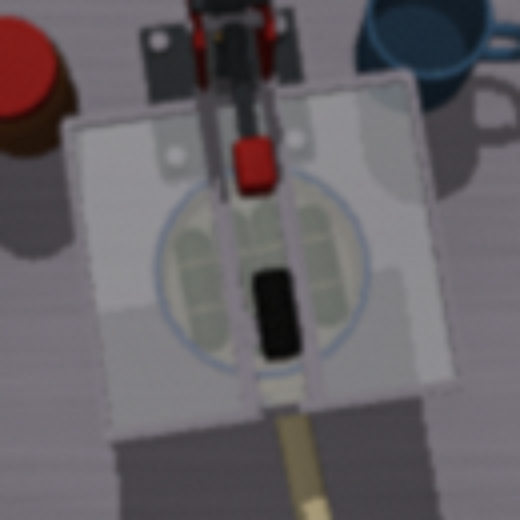

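The ring centres at crop (263,273), which gives about (0.574,-0.032). The pane centre is about (0.578,-0.028), so the pan is centred to within about 6 mm. Next is the red tab.

Call:
carry_out:
  series:
    - [[1.0, 0, -3], [0, 0, 0.008], 0]
    - [[2.5, 0, -2.5], [0, 0, 0.008], 0]
    - [[3.7, 0, 0], [0, 0, 0.008], 0]
    - [[3.7, 0, 0], [0, 0, 0.008], 0]
    - [[3.7, 0, 0], [0, 0, 0.008], 0]
    - [[3.7, 0, 0], [0, 0, 0.008], 0]
    - [[3.7, 0, 0], [0, 0, 0.008], 0]
    - [[2, 0, 0], [0, 0, 0], 0]
    - [[0, 0, 0], [0, 0, 0], 0]

```text
time_s: 16.57
eef_pos: [0.6017, -0.0328, 0.2814]
ee_rot: [0.0, 0.998, 0.063, 0.005]
ft_force: [-0.3, -0.2, 0.2]
gripper_width: 1.002
```

```bash
python3 plan.py 0.6084 -0.0233 0.235 0.133 2
```

```text
now [ 0.6017 -0.0328  0.2814] yaw 0.127 F [-0.27 -0.18  0.22] w 1.002 t 16.57
3
[[0.25, -0.29, 1.55], [0.0, -0.003, -0.002]]
[[0.25, -0.29, 1.55], [0.0, -0.003, -0.002]]
[[0.26, -0.29, 1.55], [0.0, -0.003, -0.002]]
```

Call:
carry_out:
  series:
    - [[0.3, -0.4, 1.5], [0, -0.003, 0], 0]
    - [[0.3, -0.4, 1.5], [0, -0.003, 0], 0]
    - [[0.2, -0.3, 1.5], [0, 0, 0], 0]
    - [[0, 0, 0], [0, 0, 0], 0]

```text
time_s: 16.9
eef_pos: [0.6077, -0.0205, 0.2333]
ee_rot: [0.001, 0.998, 0.064, 0.0]
ft_force: [-1.0, -0.0, -1.2]
gripper_width: 1.0
```

```bash
python3 plan.py 0.6084 -0.0233 0.189 0.133 2
```

```text
now [ 0.6077 -0.0205  0.2333] yaw 0.127 F [-1.04 -0.01 -1.23] w 1.0 t 16.9
3
[[0.01, 0.09, 1.48], [0.0, -0.0, -0.002]]
[[0.01, 0.09, 1.48], [0.0, -0.0, -0.002]]
[[0.01, 0.09, 1.48], [0.0, -0.0, -0.002]]
```

Call:
carry_out:
  series:
    - [[0, 0.1, 1.5], [0, 0, 0], 0]
    - [[0, 0.1, 1.5], [0, 0, 0], 0]
    - [[0, 0.1, 1.4], [0, 0, 0], 0]
    - [[0, 0, 0], [0, 0, 0], 0]

```text
time_s: 17.23
eef_pos: [0.6036, -0.0239, 0.1876]
ee_rot: [0.001, 0.998, 0.064, -0.002]
ft_force: [-0.8, -0.0, -1.1]
gripper_width: 0.998
```

```bash
python3 plan.py 0.6084 -0.0238 0.188 0.133 2
```

```text
now [ 0.6036 -0.0239  0.1876] yaw 0.128 F [-0.75 -0.01 -1.15] w 0.998 t 17.23
1
[[0.47, 0.05, -0.04], [0.001, 0.004, -0.005]]
```

Call:
carry_out:
  series:
    - [[0.5, 0, 0.1], [0, 0.004, 0], 0]
    - [[0, 0, 0], [0, 0, 0], 0.5]
    - [[0, 0, 0], [0, 0, 0], 0.65]
    - [[0, 0, 0], [0, 0, 0], 0.72]

```text
time_s: 17.57
eef_pos: [0.6082, -0.0238, 0.1891]
ee_rot: [0.001, 0.998, 0.064, 0.001]
ft_force: [0.3, 0.1, -0.1]
gripper_width: 0.601
```

Call:
carry_out:
  series:
    - [[0, 0, 0], [0, 0, 0], 1]
    - [[0, 0, 0], [0, 0, 0], 1]
    - [[0, 0, 0], [0, 0, 0], 1]
    - [[0, 0, 0], [0, 0, 0], 1]

```text
time_s: 17.9
eef_pos: [0.6094, -0.0234, 0.1919]
ee_rot: [0.001, 0.998, 0.064, 0.003]
ft_force: [-0.6, -1.2, -1.7]
gripper_width: 0.219
```

Call:
carry_out:
  series:
    - [[0, 0, -0.2], [0, 0, 0], 1]
    - [[0, 0, -0.2], [0, 0, 0], 1]
    - [[0, 0, -0.2], [0, 0, 0], 1]
    - [[0, 0, -0.2], [0, 0, 0], 1]
    - [[0, 0, 0], [0, 0, 0], 1]

```text
time_s: 18.32
eef_pos: [0.609, -0.0236, 0.1988]
ee_rot: [0.001, 0.998, 0.064, 0.002]
ft_force: [0.0, 0.1, -0.9]
gripper_width: 0.227
```

Call:
carry_out:
  series:
    - [[0, 0, -0.2], [0, 0, 0], 1]
    - [[0, 0, -0.2], [0, 0, 0], 1]
    - [[0, 0, 0], [0, 0, 0], 1]

```text
time_s: 18.57
eef_pos: [0.6095, -0.0235, 0.2029]
ee_rot: [0.001, 0.998, 0.064, 0.003]
ft_force: [1.8, -1.4, -6.4]
gripper_width: 0.22
```

Call:
carry_out:
  series:
    - [[0, 0, -0.2], [0, 0, 0], 1]
    - [[0, 0, -0.1], [0, 0, 0], 1]
    - [[0, 0, 0], [0, 0, 0], 1]

```text
time_s: 18.82
eef_pos: [0.6095, -0.0234, 0.2041]
ee_rot: [0.001, 0.998, 0.064, 0.003]
ft_force: [1.7, 0.2, -5.8]
gripper_width: 0.223
```

```bash
cat > cov.py <<'E'
from h import *
from rig import optics
c=optics.read_camera("top"); P=cloud(c); H=cv2.cvtColor(c["img"],cv2.COLOR_BGR2HSV)
k=(H[...,2]<60)&(c["depth"]>0)&(np.hypot(P[...,0]-.536,P[...,1]+.033)<.03); print("dark near grip",k.sum(),np.percentile(P[k][:,2],[5,25,50,75]) if k.any() else "")
k=(c["depth"]>0)&(abs((P[...,0]-.5775)*.133*-1+(P[...,1]+.028)*.991)>.055)&(abs((P[...,0]-.5775)*.133*-1+(P[...,1]+.028)*.991)<.09)&(abs((P[...,0]-.5775)*.991+(P[...,1]+.028)*.133)<.08)
z=P[k][:,2]; z=z[(z>.07)&(z<.16)]; print("pane top",len(z),np.median(z))
E
python3 cov.py; python3 plan.py 0.609 -0.0238 0.21 0.133|head -1
```

```text
dark near grip 198 [0.20326133 0.20553839 0.55538634 0.56098518]
pane top 892 0.13003668167412352
now [ 0.6094 -0.0234  0.2041] yaw 0.128 F [ 2.69  0.67 -6.22] w 0.223 t 18.87
```

The cover sank about 4 mm and its weight (about 6 N) is on the tab, so the pawl is out and it hangs on the lever. Now I'll lower slowly.

Call:
carry_out:
  series:
    - [[0, 0, 0.2], [0, 0, 0], 1]
    - [[0, 0, 0.2], [0, 0, 0], 1]
    - [[0, 0, 0.3], [0, 0, 0], 1]
    - [[0, 0, 0.3], [0, 0, 0], 1]
    - [[0, 0, 0.3], [0, 0, 0], 1]
    - [[0, 0, 0.3], [0, 0, 0], 1]
    - [[0, 0, 0.3], [0, 0, 0], 1]
    - [[0, 0, 0.3], [0, 0, 0], 1]
    - [[0, 0, 0.3], [0, 0, 0], 1]
    - [[0, 0, 0.2], [0, 0, 0], 1]
    - [[0, 0, 0], [0, 0, 0], 1]

```text
time_s: 19.78
eef_pos: [0.6095, -0.0235, 0.1737]
ee_rot: [0.001, 0.998, 0.064, 0.002]
ft_force: [3.1, 0.2, -5.6]
gripper_width: 0.229
```

```bash
python3 cov.py; python3 plan.py 0.609 -0.0238 0.1586 0.133|head -1
```

```text
dark near grip 132 [0.173916   0.5277446  0.53244339 0.53687344]
pane top 637 0.0996555003009456
now [ 0.6095 -0.0234  0.1738] yaw 0.128 F [ 2.76 -0.02 -6.19] w 0.225 t 19.83
```

Call:
carry_out:
  series:
    - [[0, 0, 0.2], [0, 0, 0], 1]
    - [[0, 0, 0.2], [0, 0, 0], 1]
    - [[0, 0, 0.2], [0, 0, 0], 1]
    - [[0, 0, 0.2], [0, 0, 0], 1]
    - [[0, 0, 0.2], [0, 0, 0], 1]
    - [[0, 0, 0.1], [0, 0, 0], 1]
    - [[0, 0, 0], [0, 0, 0], 1]

```text
time_s: 20.42
eef_pos: [0.6095, -0.0235, 0.1621]
ee_rot: [0.001, 0.998, 0.064, 0.002]
ft_force: [2.4, 0.1, -5.5]
gripper_width: 0.221
```

Call:
carry_out:
  series:
    - [[0, 0, 0.1], [0, 0, 0], 1]
    - [[0, 0, 0.1], [0, 0, 0], 1]
    - [[0, 0, 0.1], [0, 0, 0], 1]
    - [[0, 0, 0.1], [0, 0, 0], 1]
    - [[0, 0, 0.1], [0, 0, 0], 1]
    - [[0, 0, 0], [0, 0, 0], 1]

```text
time_s: 20.92
eef_pos: [0.6094, -0.0235, 0.1583]
ee_rot: [0.001, 0.998, 0.064, 0.002]
ft_force: [1.4, -0.5, -2.6]
gripper_width: 0.221
```

Call:
carry_out:
  series:
    - [[0, 0, 0.1], [0, 0, 0], 1]
    - [[0, 0, 0.1], [0, 0, 0], 1]
    - [[0, 0, 0.1], [0, 0, 0], 1]
    - [[0, 0, 0], [0, 0, 0], 1]

```text
time_s: 21.25
eef_pos: [0.6092, -0.0236, 0.1561]
ee_rot: [0.001, 0.998, 0.064, 0.002]
ft_force: [1.3, -0.7, -2.6]
gripper_width: 0.224
```

Call:
carry_out:
  series:
    - [[0, 0, 0.2], [0, 0, 0], 1]
    - [[0, 0, 0.2], [0, 0, 0], 1]
    - [[0, 0, 0.2], [0, 0, 0], 1]
    - [[0, 0, 0], [0, 0, 0], 1]

```text
time_s: 21.58
eef_pos: [0.609, -0.0236, 0.1497]
ee_rot: [0.001, 0.998, 0.064, 0.002]
ft_force: [-0.1, 0.8, -1.8]
gripper_width: 0.224
```

Call:
carry_out:
  series:
    - [[0, 0, 0.15], [0, 0, 0], 1]
    - [[0, 0, 0.15], [0, 0, 0], 1]
    - [[0, 0, 0], [0, 0, 0], 1]

```text
time_s: 21.83
eef_pos: [0.609, -0.0236, 0.1479]
ee_rot: [0.001, 0.998, 0.064, 0.001]
ft_force: [-1.8, -0.0, 1.9]
gripper_width: 0.222
```

Call:
carry_out:
  series:
    - [[0, 0, -0.05], [0, 0, 0], 1]
    - [[0, 0, 0], [0, 0, 0], 0.6]
    - [[0, 0, 0], [0, 0, 0], 0.2]
    - [[0, 0, 0], [0, 0, 0], 0]
    - [[0, 0, 0], [0, 0, 0], 0]
    - [[0, 0, 0], [0, 0, 0], 0]
    - [[0, 0, -1], [0, 0, 0], 0]
    - [[0, 0, -3], [0, 0, 0], 0]
    - [[0, 0, -3.5], [0, 0, 0], 0]
    - [[0, 0, -3.5], [0, 0, 0], 0]
    - [[-3, 0, -2], [0, 0, 0], 0]

```text
time_s: 22.75
eef_pos: [0.5785, -0.0269, 0.2781]
ee_rot: [-0.0, 0.998, 0.064, -0.003]
ft_force: [0.3, -0.6, 0.5]
gripper_width: 1.0
```

Call:
carry_out:
  series:
    - [[-4, 0, -1], [0, 0, 0], 0]
    - [[-4, 0, 0], [0, 0, 0], 0]
    - [[-4, 0, 0], [0, 0, 0], 0]
    - [[-4, 0, 0], [0, 0, 0], 0]
    - [[-4, 0, 0], [0, 0, 0], 0]
    - [[-3, 0, 0], [0, 0, 0], 0]
    - [[0, 0, 0], [0, 0, 0], 0]

```text
time_s: 23.33
eef_pos: [0.3448, -0.0576, 0.3002]
ee_rot: [0.004, 0.998, 0.065, 0.008]
ft_force: [0.5, 0.9, -0.1]
gripper_width: 1.003
```

```bash
python3 cov.py; python3 plan.py 0.609 -0.0238 0.1586 0.133|head -1; python3 - <<'E'
from h import *
from rig import optics
c=optics.read_camera("top");d=optics.read_camera("scene"); cv2.imwrite("pics/f.png",np.hstack([cv2.resize(c["img"][100:260,130:340],(420,320)),cv2.resize(d["img"][140:330,90:345],(379,320))[:, :379]]))
E
```

```text
dark near grip 190 [0.15755124 0.15931449 0.16018065 0.16098529]
pane top 2126 0.08567447566705609
now [ 0.3473 -0.0578  0.301 ] yaw 0.13 F [ 0.01  0.12 -0.56] w 0.998 t 23.38
```

View pics/f.png

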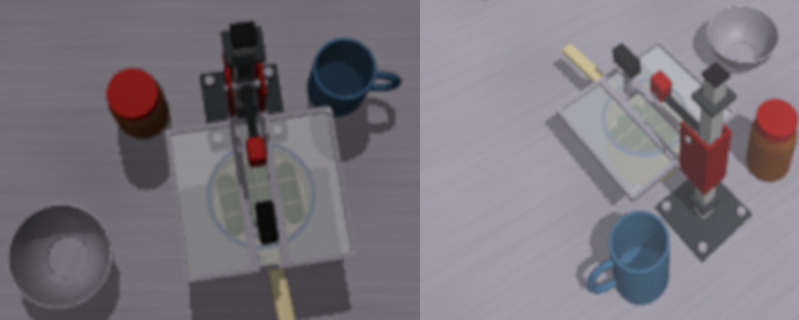

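The cover lies on the pan. The grip top is 40 mm above its start height, which puts the joint at about 0.034, and the pane top reads 0.0857. The ring is centred under the pane and the other things look unmoved.

```bash
python3 -c "
from rig import r
print(r.hand_in())"
```

```text
the job is handed in; nothing more can be done
None
```

The pan is covered and the job is handed in, at about 23.5 s of the 72 s allowed. The hand-in gave no verdict.

- **Raising the cover:** I lifted it by the black grip, felt the fifth notch to find how the strip was clamped, then set it on the pawl in the top notch. It came to rest 13.9 mm above the fifth notch, 90 mm above its start, and I let go.
- **Moving the pan:** I slid it by its handle to within about 6 mm of the middle of the cover, then let go.
- **Lowering the cover:** I lifted the red tab until the cover hung on it (about 6 N), lowered it slowly onto the pan, let the lever down and backed away.

**Last checks:**
- The grip top is 40 mm above its start, so the cover joint is at about 0.034 m. The pane top reads 0.0857 m against the expected 0.085 m.
- The load on the tab had dropped from about 6 N to 2.6 N at that height, so the cover rests on the pan.
- The gripper is clear, with force near zero. In the pictures the bowl, jar and mug look where they were.

**Not measured:** I had no direct reading of the pawl angle or of the force between cover and pan, so I judged both from arm force and height. At one point in the slide the hand was tilted about 0.03 rad; I corrected it before letting go of the pan.

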